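Gauge a board's width in the taper gauge

TASK

Gauge the board that lies at the mouth of the taper gauge: slide it along the straight fence into the narrowing slot until it wedges, flush against that fence. Then slide the pointer back until its tip is level with the front end of the wedged board, and leave it there. Leave the other board, behind the straight fence, and the things round about where they are.

Things in the scene. Friction and masses are not known exactly. Their poses are not given: they have to be found in the camera images.
- gauge: Steel taper gauge fixed to the bench, 30 mm high, open below. Origin: bench height, on the straight fence's inner face, at the slot's mouth; +y feed direction (robot's left), +x away from the robot. Straight fence: x 0 to 22, y -250 to 225 mm. Tapered fence, 20 mm thick, y 0 to 165: clear width 75 mm at y = 0, less 0.25 mm per mm of y. Cross bar 28 mm high at y 167 to 193.
- pointer (a joint): Pointer slide position in m = gauge y of its post and of its blade (blade 5 mm wide): 0 at the mouth, 0.212 at the far end; starts at 0.150 to 0.205, beyond where any board stops. Runs on top of the straight fence with about 1.5 N of friction, stays where left; push it either way by the post.
- pointer_post (a point): Middle (62 mm above the bench) of the pointer's upright round black post, 20 mm in diameter, standing from 41 to 83 mm above the bench over the middle of the straight fence (gauge x = 11 mm), on a brass saddle 26 mm (x) by 22 mm (y), 31 to 41 mm above the bench.
- pointer_tip (a point): Tip of the pointer's brass blade, at gauge x = -30 mm, 33 mm above the bench; the blade reaches over the slot and passes 6 mm above a board.
- board_long: Finger-jointed wooden board 48 x 160 x 26 mm, 0.1 to 0.2 kg. Origin under its centre; y along its length; x -24 to 24, y -80 to 80 mm. This or board_short lies flat before the mouth (gauge x < 0), 10 to 40 mm off the straight fence and a little askew, +y end foremost; the other lies behind the straight fence (gauge x > 0). Wedged flush, its front end stops at gauge y about 108 mm.
- board_long_front (a point): Middle of board_long's front (+y) end face, 80 mm from its origin.
- board_short: Finger-jointed wooden board 58 x 130 x 26 mm, 0.1 to 0.2 kg. Origin on its underside; y along its length; x -28 to 30, y -64 to 66 mm. Before the mouth or behind the straight fence, see board_long. Wedged flush, its front end stops at gauge y about 68 mm.
- board_short_front (a point): Middle of board_short's front (+y) end face, 66 mm from its origin.
- tape_roll: Bystander: roll of tape lying flat, 98 mm across, 25 mm high, at the near left of the gauge. Origin under its centre.
- glue_bottle: Bystander: upright glue bottle, 62 mm across, 205 mm high, left of the gauge. Origin under its centre.
Not all that is in view belongs to the job. What is shaped like the board_short but blue is not meant.

How it is judged:
By the outcome, as a careful person would: the job done as asked, in the order asked, and still so for the second after the job is handed in, with the robot touching nothing.
It also fails if it takes over 54 s, if anything falls off the work surface, if the arm or the gripper's body presses on something with over 40 N, if the wrist force passes 120 N, or if a joint passes its speed limit or range.

ROBOT

A 7-joint arm with a two-finger parallel gripper is mounted at the origin on a cart in front of the work surface, level with it; the furniture and walls round the work are solid. World frame = base frame: x ahead of the robot, y to its left, z up, the work surface at z = 0. Lengths are in m, angles in rad, forces in N, time in s.
With the tool pointing down it reaches from about 0.425 to 0.925 m from the base axis. Payload 6.8 kg.
Tool frame: the origin (TCP) lies on the front face of the gripper's body, between the roots of the fingers; the fingertips stand 73 mm ahead of it and the grasp point (between the pads) lies 54 mm ahead of it (env.nose_length is the distance from the TCP to the fingertips, in m); z points along the fingers, y is the direction in which the jaws open and shut (so a half turn about z gives the same grasp; the last joint's range is limited). The gripper opens to 85 mm and grips with 20 to 120 N. Pads are 22 mm wide; open, the fingers measure 114 mm over their backs; the gripper's body (76 mm by 85 mm) begins 54 mm behind the grasp point. The pads swing forward as they close: fully open they stand 13 mm farther back than shut.
Start: joints at [1.057, 0.477, 0.022, 1.555, -0.011, 1.109, -0.083], TCP at [0.266, -0.62, 0.304] pointing down, gripper open.
Joint ranges: [-2.96, 2.96], [-0.34, 2.1], [-1.41, 1.46], [0.24, 2.44], [-1.37, 4.51], [0.17, 1.92], [-2.96, 2.96]. Speed limits (rad/s): [2.39, 2.39, 3.14, 3.14, 3.14, 3.14, 3.14].

INTERFACE

Orientations are given as a unit quaternion [w, x, y, z].
In Python, from cell import env, kin, camera, calibration, job gives the robot as it stands. The module is installed in compiled form; this text tells all that it offers. Calls block until the motion is done:
- env.reach(position, orientation): joint-space move of the TCP to a pose.
- env.movel(position, velocity=0.15, rot=None, stop_force=None): straight line of the TCP; rot=None keeps the orientation; velocity is the mean speed in m/s. With stop_force (N) it stops when the force on the tool has changed by that much, and returns True; else False.
- env.goto_joints(angles): joint-space move.
- env.grip(opening, f_grip=None): finger opening in m; f_grip is the grip in N (None keeps the last); returns when the fingers have stopped.
- env.dwell(seconds).
- kin.inverse_kinematics(position, orientation): joint angles nearest the present ones, or None.
- env.get_state(): the state.
- camera(name): name is "side" or "top"; returns (picture, depth): 400x640x3 uint8, blue, green, red; 400x640 float32, m along the optical axis (not along the pixel's ray), 0 where there is no reading.
- calibration(name): a dict with "fx", "fy", "cx", "cy" (pixels), "rvec" (rotation vector, rad) and "tvec" (3), from world to camera coordinates, as OpenCV has them. Camera axes: x right, y down, z forward; pixel columns grow to the right and rows downward; lengths in m; the calibration is good to about 2 mm. A picture is of the moment at which its call begins. calibration takes no time and is no camera call.
A pose or a line that the arm cannot do raises env.PlanningError and nothing moves.
- job.job_done(): hands the job in, once; it reports no verdict.
The state is a dict: "time": time; "qpos": joint angles; "joint_velocities": joint speeds; "joint_torque": joint torques, N m; "tcp_pos": TCP position; "orientation": TCP orientation; "force": force on the tool from outside, world axes, zero at the start; "torque": the same for the moment, N m; "opening": finger opening in m.
Only numpy, scipy, OpenCV 4.12 (cv2) and the standard library are available. Lean on these libraries where they do the work, as an engineer would, in place of code of your own. Each camera call takes 0.05 s, during which the arm holds its last target.

## Working session

There is one attempt and no reset: what is moved stays moved. The work goes in short steps, each a Python script; the robot and the scene stay as the last script left them, time stands still between calls to the robot, and variables do not carry over. Pictures are saved under pics/ and viewed, and the job is handed in when it is done.

```bash
mkdir -p pics
python3 - <<'E'
from cell import env,kin,camera,calibration,job
import cv2,numpy as np
for n in("top","side"):
    p,d=camera(n); cv2.imwrite(f"pics/{n}0.png",p); np.save(f"{n}0.npy",d)
    print(n,calibration(n))
s=env.get_state();print(s['time'],s['tcp_pos'],s['orientation'],env.nose_length)
E
```

```text
top {'fx': 390.5424075040936, 'fy': 390.5424075040936, 'cx': 316.26641445388026, 'cy': 201.3261157804306, 'rvec': array([ 2.14125202, -2.17270899,  0.11669644]), 'tvec': array([0.07296201, 0.52249732, 1.12995292])}
side {'fx': 399.18459393243154, 'fy': 399.18459393243154, 'cx': 321.62370812672805, 'cy': 198.03134894799283, 'rvec': array([ 0.07193749,  2.75083224, -1.44959902]), 'tvec': array([0.51754666, 0.00319261, 1.29877056])}
0.1 [ 0.26630235 -0.61979489  0.30303258] [-7.91144629e-04  9.79481625e-01  2.01531809e-01 -2.23713588e-04] 0.0726
```

View pics/top0.png

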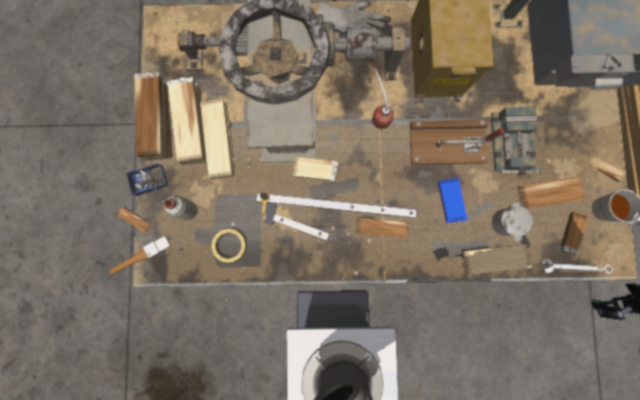

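View pics/side0.png

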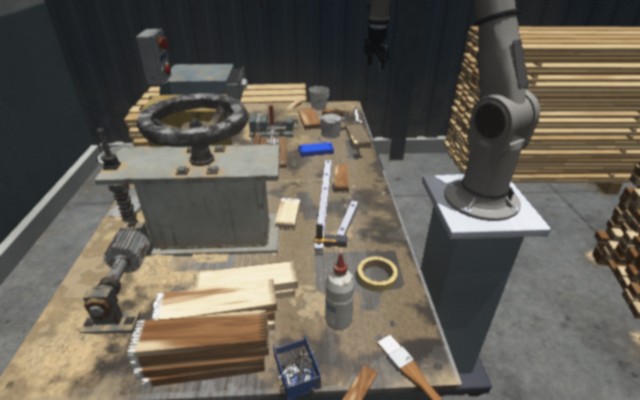

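```bash
cat > h.py <<'E'
import cv2,numpy as np
from cell import env,kin,camera,calibration,job
def unproj(n,uv,z):
    c=calibration(n);R=cv2.Rodrigues(c['rvec'])[0];t=c['tvec']
    r=R.T@np.array([(uv[0]-c['cx'])/c['fx'],(uv[1]-c['cy'])/c['fy'],1]);o=-R.T@t
    return (o+r*(z-o[2])/r[2])
def proj(n,P):
    c=calibration(n);K=np.array([[c['fx'],0,c['cx']],[0,c['fy'],c['cy']],[0,0,1]])
    return cv2.projectPoints(np.array(P,float).reshape(-1,3),c['rvec'],c['tvec'],K,None)[0].reshape(-1,2)
def crop(n,p,x0,y0,x1,y1,s,f):
    cv2.imwrite(f,cv2.resize(p[y0:y1,x0:x1],None,fx=s,fy=s,interpolation=cv2.INTER_CUBIC))
E
python3 - <<'E'
from h import *
p=cv2.imread('pics/top0.png');crop('top',p,240,180,430,250,4.2,'pics/ctop0.png')
p=cv2.imread('pics/side0.png');crop('side',p,270,140,370,260,5,'pics/cside0.png')
E
```

```text
(no output)
```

View pics/ctop0.png

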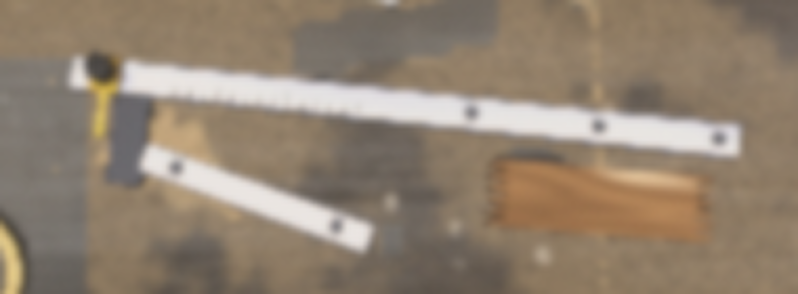

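View pics/cside0.png

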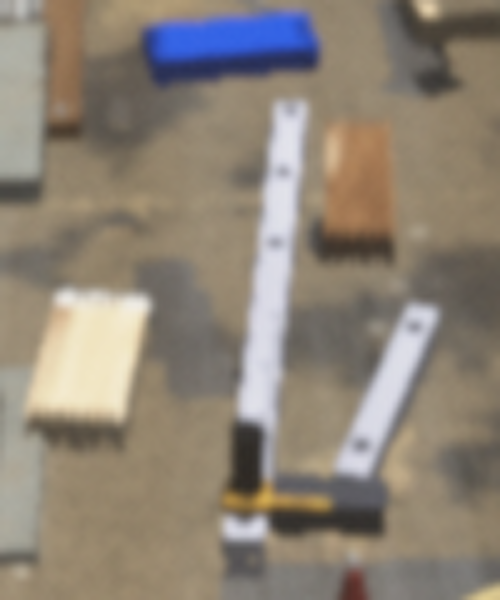

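```bash
cat >> h.py <<'E'
from scipy.optimize import minimize,least_squares
def soft(polys,shape,box,S=8,sig=0.9):
    x0,y0,x1,y1=box;m=np.zeros(((y1-y0)*S,(x1-x0)*S),np.uint8)
    for q in polys:
        cv2.fillPoly(m,[np.round(((q+0.5-[x0,y0])*S-0.5)*16).astype(np.int32)],255,shift=4)
    m=cv2.resize(m,(x1-x0,y1-y0),interpolation=cv2.INTER_AREA).astype(np.float32)/255
    return cv2.GaussianBlur(m,(0,0),sig)
def G(g,P):
    P=np.array(P,float);c,s=np.cos(g[2]),np.sin(g[2]);o=P.copy()
    o[:,0]=g[0]+c*P[:,0]-s*P[:,1];o[:,1]=g[1]+s*P[:,0]+c*P[:,1];return o
Z=.03
FENCE=np.array([[0,-.25,Z],[.022,-.25,Z],[.022,.225,Z],[0,.225,Z]])
n=np.array([-1,0.25,0])  # outward approx
tk=.02*np.sqrt(1+.0625)
TAP=np.array([[-.075,0,Z],[-.03375,.165,Z],[-.03375-tk,.165,Z],[-.075-tk,0,Z]])
TAP2=np.array([[-.075,0,Z],[-.03375,.165,Z],[-.03375-.0194,.165+.00485,Z],[-.075-.0194,.00485,Z]])
E
python3 - <<'E'
from h import *
p=cv2.imread('pics/top0.png').astype(np.float32)
# initial from manual points
q=np.array([[742,124],[75,57],[70,87],[739,157]])/4.2+[240,180]-.4
w=np.array([unproj('top',a,.03) for a in q]);print(w)
inner=w[2:4] # y=.225, y=-.25
d=inner[0]-inner[1];print(np.hypot(*d[:2]))
th=np.arctan2(-d[0],d[1]);g0=np.array([*(inner[1]+d*250/475)[:2],th]);print(g0)
box=(250,185,425,245)
x0,y0,x1,y1=box
w=p[y0:y1,x0:x1].min(2)
obs=np.clip((w-110)/(215-110),0,1)
def cost(g,tap=TAP,ret=0):
    m=soft([proj('top',G(g,FENCE)),proj('top',G(g,tap))],None,box)
    wt=np.ones_like(m);r=(m-obs)
    # mask pointer region
    U=np.arange(x0,x1)[None,:];V=np.arange(y0,y1)[:,None]
    r=np.where((U>258)&(U<272)&(V<213),0,r)
    return (r if ret else (r**2).sum())
for tap in(TAP,TAP2):
    s=minimize(cost,g0,args=(tap,),method='Nelder-Mead',options=dict(initial_simplex=g0+np.array([[0,0,0],[.006,0,0],[0,.006,0],[0,0,.02]]),xatol=1e-5,fatol=1e-4))
    print(s.x,s.fun,np.degrees(s.x[2]))
np.save('g.npy',s.x)
g=s.x
im=cv2.resize(p.astype(np.uint8),None,fx=1,fy=1)[180:250,240:430];im=cv2.resize(im,None,fx=4.2,fy=4.2,interpolation=cv2.INTER_CUBIC)
for P in(FENCE,TAP2):
    cv2.polylines(im,[np.int32((proj('top',G(g,P))+.5-[240,180])*4.2-.5)],True,(0,0,255),1)
cv2.imwrite('pics/fit0.png',im)
E
```

```text
[[ 0.49588575 -0.23035967  0.03      ]
 [ 0.55079113  0.24061633  0.03      ]
 [ 0.52935684  0.24409264  0.03      ]
 [ 0.47261857 -0.22723458  0.03      ]]
0.4747300035872079
[ 0.50248082  0.02083238 -0.1198033 ]
[ 0.50321159  0.02245603 -0.12175676] 27.8754940032959 -6.976148585027913
[ 0.502925    0.02145428 -0.12085866] 26.42884063720703 -6.924691271234988
```

View pics/fit0.png

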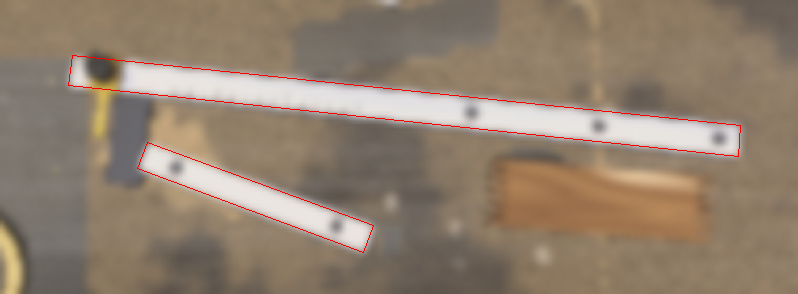

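Run:
```python
from h import *
g=np.load('g.npy')
c,s=np.cos(g[2]),np.sin(g[2])
def inv(P): 
    d=P[:2]-g[:2];return np.array([c*d[0]+s*d[1],-s*d[0]+c*d[1]])
q=np.array([[502,157],[709,175],[700,241],[493,226]])/4.2+[240,180]-.4
w=np.array([unproj('top',a,.026) for a in q])
G_=np.array([inv(a) for a in w]);print(G_*1000)
print('centre',G_.mean(0)*1000,'world',w.mean(0))
d=G_[[0,3]].mean(0)-G_[[1,2]].mean(0);print(np.hypot(*d),np.degrees(np.arctan2(-d[0],d[1])))
q=np.array([[101,66],[98,135]])/4.2+[240,180]-.4
for a,z in zip(q,(.083,.033)):print(inv(unproj('top',a,z))*1000,unproj('top',a,z))
print(proj('side',G(g,np.vstack([FENCE,TAP2]))))
for a in ([300,195],[299,0]):pass
for P in ([-.1,-.3,.2],[-.1,-.1,.2]):print(G(g,[P]))
```

```text
[[ -17.38584887  -85.33310592]
 [ -14.60953118 -231.47328061]
 [ -61.49662307 -228.88589457]
 [ -66.47174604  -83.61351113]]
centre [ -39.99093729 -157.32644806] world [ 0.44425777 -0.12990306  0.026     ]
0.14575781613713895 1.5236822256427638
[ 10.44283667 195.70345774] [0.53688658 0.21447113 0.083     ]
[-32.65454485 199.76385704] [0.49459311 0.22369793 0.033     ]
[[330.76622372 160.15470219]
 [324.70032509 159.92888722]
 [314.11248687 247.08808574]
 [322.41808077 247.4893111 ]
 [351.22416439 200.26949709]
 [336.00392474 233.60849753]
 [342.99923678 235.06095363]
 [357.52044056 201.42938134]]
[[ 0.36748506 -0.2643009   0.2       ]]
[[ 0.39159799 -0.06575981  0.2       ]]
```

```bash
cat >> h.py <<'E'
from scipy.spatial.transform import Rotation as Ro
g=np.load('g.npy') 
def W(x,y,z): return G(g,[[x,y,z]])[0]
def ori(deg): # jaw axis at angle deg from gauge +y (ccw), tool down
    a=np.radians(deg)+g[2]+np.pi/2
    y=np.array([np.cos(a),np.sin(a),0]);z=np.array([0,0,-1.]);x=np.cross(y,z)
    q=Ro.from_matrix(np.c_[x,y,z]).as_quat();return np.array([q[3],*q[:3]])
def inv(P):
    c,s=np.cos(g[2]),np.sin(g[2]);d=np.array(P[:2])-g[:2];return np.array([c*d[0]+s*d[1],-s*d[0]+c*d[1]])
E
python3 - <<'E'
from h import *
def t(n,P,d):
    for k in(0,180):
        q=kin.inverse_kinematics(P,ori(d+k));print(n,k,np.round(P,3),np.hypot(*P[:2]).round(3),None if q is None else np.round(q,2))
z=.078
for x in(-.09,-.085,-.08): t('side',W(x,-.157,z),0)
t('side end',W(-.05-.011,-.157,z),0)
t('rear',W(-.024,-.28,z),90)
t('rear end',W(-.024,-.064,z),90)
t('post',W(.011,.2,.12),0);t('post',W(.011,.1,.12),0)
E
```

```text
side 0 [ 0.395 -0.124  0.078] 0.414 [ 0.56  0.5  -0.48  2.29  0.53  0.46  1.1 ]
side 180 [ 0.395 -0.124  0.078] 0.414 [ 0.22  0.46 -0.08  2.31  0.09  0.37 -1.63]
side 0 [ 0.4   -0.124  0.078] 0.418 [ 0.56  0.5  -0.48  2.28  0.52  0.46  1.1 ]
side 180 [ 0.4   -0.124  0.078] 0.418 [ 0.22  0.46 -0.08  2.3   0.09  0.38 -1.63]
side 0 [ 0.405 -0.125  0.078] 0.423 [ 0.56  0.51 -0.48  2.27  0.52  0.47  1.11]
side 180 [ 0.405 -0.125  0.078] 0.423 [ 0.21  0.47 -0.07  2.29  0.09  0.39 -1.63]
side end 0 [ 0.423 -0.127  0.078] 0.442 [ 0.56  0.53 -0.49  2.23  0.52  0.5   1.12]
side end 180 [ 0.423 -0.127  0.078] 0.442 [ 0.21  0.48 -0.07  2.25  0.08  0.41 -1.62]
rear 0 [ 0.445 -0.254  0.078] 0.512 [ 0.16  0.57  0.3   2.11 -0.34  0.5  -2.55]
rear 180 [ 0.445 -0.254  0.078] 0.512 [ 0.62  0.57 -0.28  2.08  0.3   0.53  0.  ]
rear end 0 [ 0.471 -0.039  0.078] 0.473 [-0.9   1.07  1.26  2.23 -1.32  1.04 -2.08]
rear end 180 [ 0.471 -0.039  0.078] 0.473 [ 0.26  0.54 -0.38  2.16  0.4   0.5  -0.54]
post 0 [0.538 0.219 0.12 ] 0.581 [ 0.03  0.66 -0.7   1.88  0.58  0.81  0.47]
post 180 [0.538 0.219 0.12 ] 0.581 [-0.19  0.59 -0.39  1.9   0.33  0.72 -2.47]
post 0 [0.526 0.119 0.12 ] 0.539 [ 0.19  0.61 -0.68  1.98  0.56  0.75  0.62]
post 180 [0.526 0.119 0.12 ] 0.539 [-0.07  0.53 -0.33  2.    0.27  0.65 -2.28]
```

Run:
```python
from h import *
def st():
    s=env.get_state();print(round(s['time'],2),np.round(inv(s['tcp_pos'])*1000,1),round(s['tcp_pos'][2],4),np.round(s['force'],1),s['opening'])
env.reach(W(-.088,-.157,.16),ori(0));st()
env.grip(.05);st()
env.movel(W(-.088,-.157,.078),.15);st()
print(env.movel(W(-.040,-.157,.078),.05,stop_force=6));st()
p,d=camera('top');cv2.imwrite('pics/t1.png',p);crop('top',p,270,170,430,270,5,'pics/ct1.png')
p,d=camera('side');cv2.imwrite('pics/s1.png',p);crop('side',p,270,90,410,220,4,'pics/cs1.png')
```

```text
2.02 [ -87.5 -157.7] 0.1602 [-0.8 -0.2  0.2] 0.08532461907069616
2.47 [ -88.  -157.1] 0.16 [-0.6  0.   0.9] 0.05002875440130198
3.17 [ -87.7 -156.8] 0.0783 [0.1 0.4 0.2] 0.04996562230456358
True
3.8 [ -59.1 -157.1] 0.0776 [ 0.4  0.3 -0.3] 0.049874205274166236
```

View pics/ct1.png

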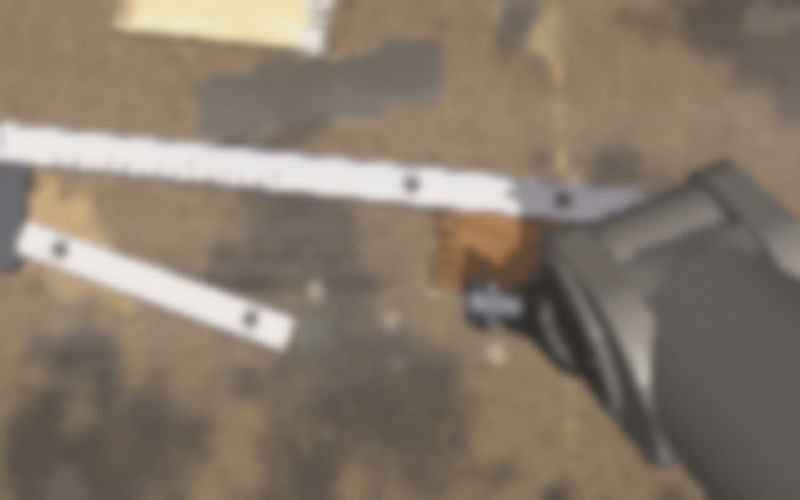

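View pics/cs1.png

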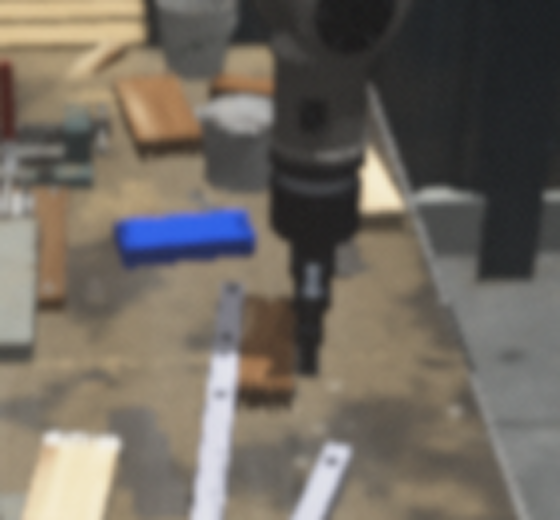

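Run:
```python
from h import *
def st():
    s=env.get_state();print(round(s['time'],2),np.round(inv(s['tcp_pos'])*1000,1),round(s['tcp_pos'][2],4),np.round(s['force'],1),round(s['opening'],4))
env.movel(W(-.088,-.157,.078),.1)
env.movel(W(-.088,-.2,.16),.2);st()
env.reach(W(-.024,-.280,.13),ori(270));st()
env.grip(.010)
env.movel(W(-.024,-.280,.080),.15);st()
print(env.movel(W(-.023,-.085,.080),.08,stop_force=12));st()
p,d=camera('top');cv2.imwrite('pics/t2.png',p);crop('top',p,250,170,410,270,5,'pics/ct2.png')
p,d=camera('side');cv2.imwrite('pics/s2.png',p);crop('side',p,270,90,410,270,3.3,'pics/cs2.png')
```

```text
4.94 [ -87.8 -199.9] 0.1597 [ 0.7  0.3 -0.1] 0.0499
6.08 [ -24.4 -279. ] 0.1293 [-1.1  0.5 -0.2] 0.0501
7.03 [ -24.  -279.9] 0.08 [ 0.1  0.3 -0.7] 0.0102
False
9.62 [-22.8 -85.1] 0.0801 [ 0.3 -0.  -0.4] 0.0101
```

View pics/ct2.png

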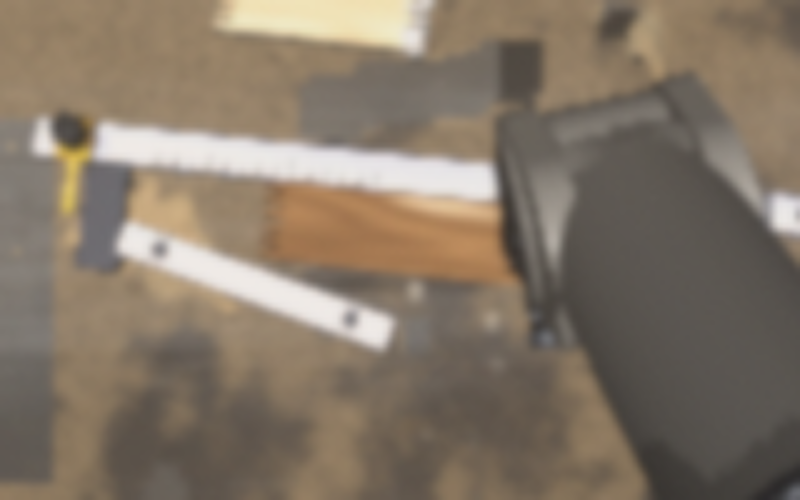

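View pics/cs2.png

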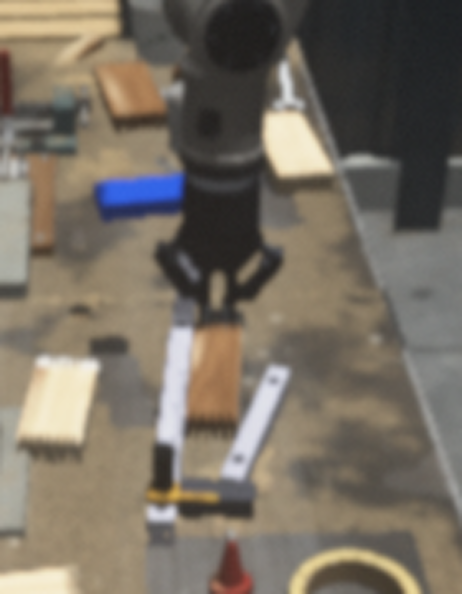

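Run:
```python
from h import *
def st():
    s=env.get_state();print(round(s['time'],2),np.round(inv(s['tcp_pos'])*1000,1),round(s['tcp_pos'][2],4),np.round(s['force'],1),round(s['opening'],4))
print(env.movel(W(-.022,-.045,.080),.03,stop_force=15));st()
env.movel(W(-.022,-.10,.080),.1)
env.movel(W(-.03,-.20,.2),.3);st()
p,d=camera('top');cv2.imwrite('pics/t3.png',p);crop('top',p,250,170,370,250,6.5,'pics/ct3.png')
p,d=camera('side');cv2.imwrite('pics/s3.png',p);crop('side',p,290,170,370,270,5.5,'pics/cs3.png')
```

```text
True
10.6 [-22.9 -60.5] 0.0797 [-0.7 -0.4 -0. ] 0.0102
11.81 [ -30.3 -198.6] 0.1993 [-0.4  0.2 -0.6] 0.0099
```

View pics/ct3.png

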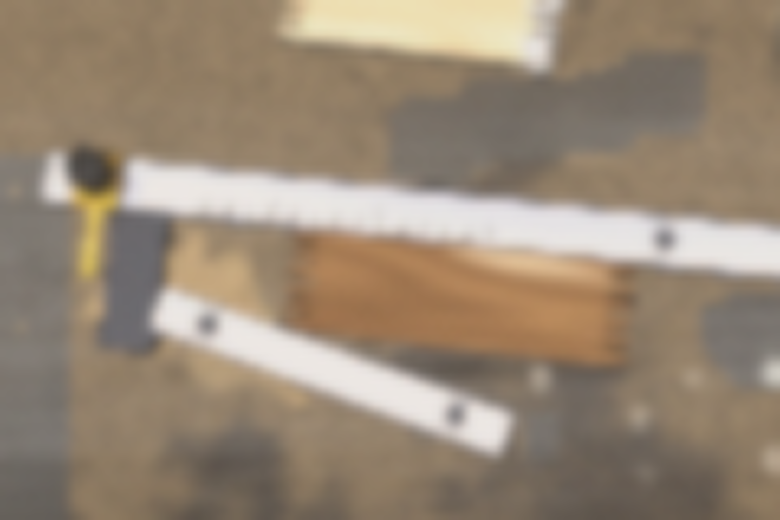

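View pics/cs3.png

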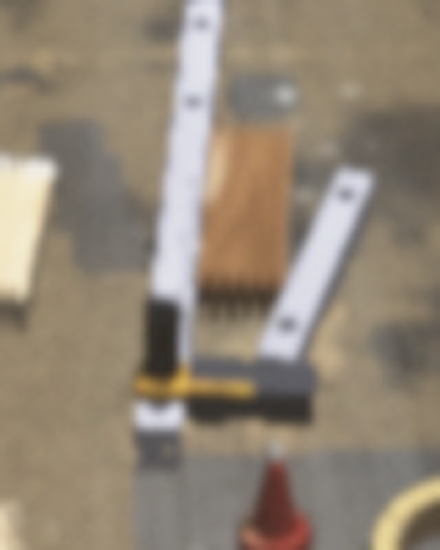

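Run:
```python
from h import *
for n,(x0,y0,x1,y1),S in(('top',(270,190,360,240),8.5),('side',(290,170,370,250),7)):
    p=cv2.imread(f'pics/{n[0]}3.png');im=cv2.resize(p[y0:y1,x0:x1],None,fx=S,fy=S,interpolation=cv2.INTER_CUBIC)
    for P,c in((FENCE,(0,0,255)),(TAP2,(0,0,255)),(np.array([[0,.108,.026],[-.048,.108,.026],[-.048,-.052,.026],[0,-.052,.026]]),(0,255,0))):
        cv2.polylines(im,[np.int32((proj(n,G(g,P))+.5-[x0,y0])*S-.5)],True,c,1)
    cv2.imwrite(f'pics/fit3{n}.png',im)
```

```text
(no output)
```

View pics/fit3top.png

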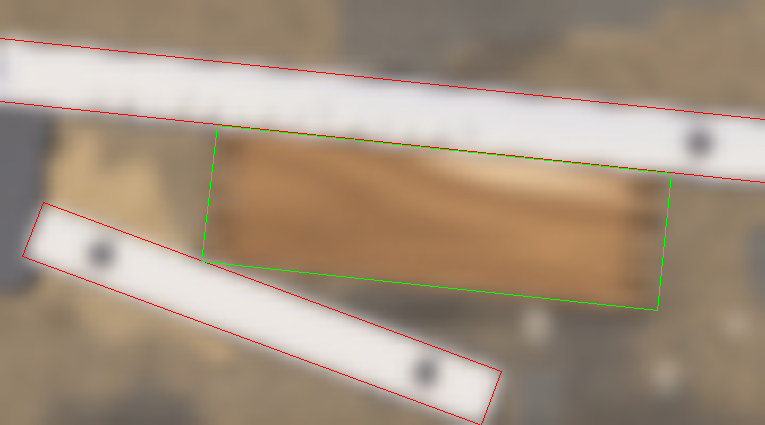

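View pics/fit3side.png

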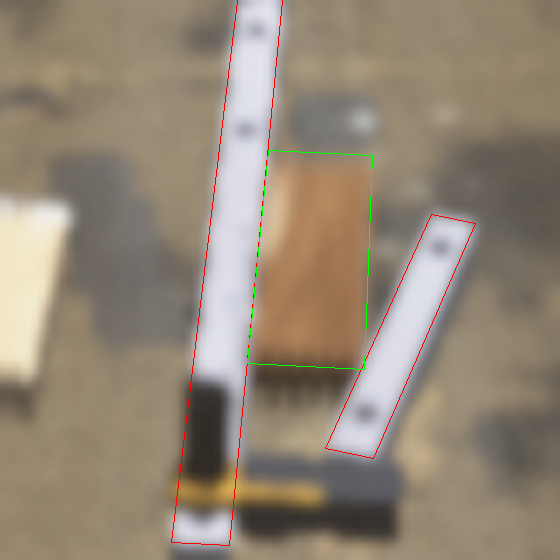

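Run:
```python
from h import *
def st():
    s=env.get_state();print(round(s['time'],2),np.round(inv(s['tcp_pos'])*1000,1),round(s['tcp_pos'][2],4),np.round(s['force'],1),round(s['opening'],4))
env.grip(.065)
env.reach(W(.011,.197,.2),ori(0));st()
env.movel(W(.011,.197,.122),.15);st()
env.grip(.0,20);st()
print(env.movel(W(.011,.109,.122),.06,stop_force=25));st()
env.grip(.05);st()
env.movel(W(.011,.109,.2),.2)
env.reach(W(0,-.20,.22),ori(0));st()
p,d=camera('top');cv2.imwrite('pics/t4.png',p);crop('top',p,270,190,360,240,8.5,'pics/ct4.png')
p,d=camera('side');cv2.imwrite('pics/s4.png',p);crop('side',p,290,170,370,250,7,'pics/cs4.png')
```

```text
13.96 [ 11.7 195. ] 0.1997 [-0.  -0.7  0. ] 0.065
14.62 [ 11.4 197.1] 0.1225 [1.1 0.  0.2] 0.0652
15.09 [ 11.4 197.4] 0.1228 [-0.2  0.4  4.7] 0.0194
False
16.71 [ 11.4 109.3] 0.1228 [-1.6  0.8  9.8] 0.0191
17.11 [ 10.8 108.7] 0.1217 [ 0.3 -0.6  0.2] 0.0494
18.83 [   0.3 -198.4] 0.2197 [0.4 0.4 0.5] 0.05
```

View pics/ct4.png

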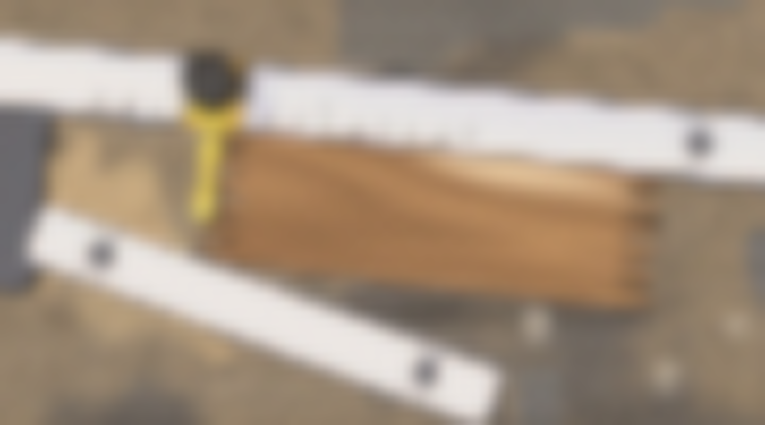

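View pics/cs4.png

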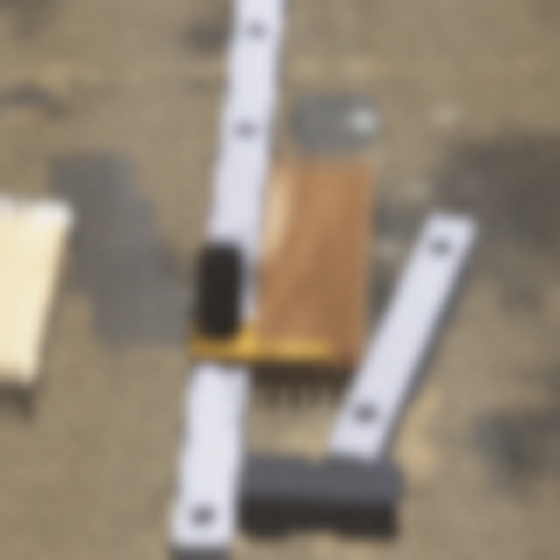

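Run:
```python
from h import *
p=cv2.imread('pics/t4.png').astype(float)
yel=np.clip(np.minimum(p[...,1],p[...,2])-p[...,0]-60,0,None)
# per-row yellow centroid on blade
for v in range(206,216):
    r=yel[v,286:300];print(v,np.round(r).astype(int),end=' ')
    if r.sum()>20:
        u=(r*np.arange(286,300)).sum()/r.sum();print(inv(unproj('top',(u,v),.033))*1000)
    else: print()
for a in((203,213),(212,125)): print('man',inv(unproj('top',(np.array(a)+.5)/8.5-.5+[270,190],.033))*1000)
P=lambda y,z,x:proj('side',[W(x,y,z)])[0]
p=cv2.imread('pics/s4.png').astype(float)
yel=np.clip(np.minimum(p[...,1],p[...,2])-p[...,0]-40,0,None)
for u in range(326,340):
    r=yel[214:226,u]
    if r.sum()>20:
        v=214+(r*np.arange(12)).sum()/r.sum();print('side',u,inv(unproj('side',(u,v),.034))*1000)
```

```text
206 [ 0  0  0  0  0  0  0  0 23 21  0  0  0  0] [ -5.78883341 108.74325128]
207 [ 0  0  0  0  0  0  0  4 29 23  0  0  0  0] [ -8.79275007 108.81311488]
208 [ 0  0  0  0  0  0  0  6 30 19  0  0  0  0] [-11.78389973 108.77957044]
209 [ 0  0  0  0  0  0  0  5 25  8  0  0  0  0] [-14.79034087 108.90663957]
210 [ 0  0  0  0  0  0  0  5 21  0  0  0  0  0] [-17.83066118 109.36901724]
211 [ 0  0  0  0  0  0  0  8 23  0  0  0  0  0] [-20.80483297 109.22587604]
212 [ 0  0  0  0  0  0  0 16 24  0  0  0  0  0] [-23.80109106 109.30711906]
213 [ 0  0  0  0  0  0  0 21 24  0  0  0  0  0] [-26.77200197 109.16675946]
214 [ 0  0  0  0  0  0  0 18 17  0  0  0  0  0] [-29.73517808 108.97043351]
215 [0 0 0 0 0 0 0 2 2 0 0 0 0 0] 
man [-31.56922872 108.89373389]
man [ -0.63982906 109.26149306]
side 326 [ -2.59323127 103.73707439]
side 327 [ -5.54448508 104.88417696]
side 328 [ -8.48081522 105.85040301]
side 329 [-11.37643983 106.09880542]
side 330 [-14.25112464 105.9479235 ]
side 331 [-17.10980527 105.45114657]
side 332 [-19.99384549 105.50174831]
side 333 [-22.89100302 105.88833368]
side 334 [-25.77177025 105.92123703]
side 335 [-28.63351646 105.4724057 ]
side 336 [-31.51809555 105.63278649]
```

Run:
```python
from h import *
for f in('t3','t0'):
    p=cv2.imread('pics/t3.png' if f=='t3' else 'pics/top0.png').astype(np.float32)
    b=None
    xs=np.arange(-.040,-.008,.002) if f=='t3' else None
    if f=='t0': continue
    ys=np.arange(-.075,.135,.001)
    im=np.array([[proj('top',[W(x,y,.026)])[0] for y in ys] for x in xs]).astype(np.float32)
    sm=cv2.remap(p,im[...,0],im[...,1],cv2.INTER_CUBIC)
    sat=(sm[...,2]-sm[...,0]).mean(0)
    for y,s_,bb in list(zip(ys,sat,sm.mean((0)))): 
        if y<-.03 or y>.09: print(round(y*1000),round(float(s_),1),np.round(bb).astype(int))
```

```text
Traceback (most recent call last):
  File "h.py", line 8, in proj
    c=calibration(n);K=np.array([[c['fx'],0,c['cx']],[0,c['fy'],c['cy']],[0,0,1]])
ValueError: time passes only in moves, steps and waits
```

Run:
```python
from h import *
p=cv2.imread('pics/t3.png').astype(np.float32)
xs=np.arange(-.040,-.008,.002);ys=np.arange(-.075,.135,.001)
im=proj('top',G(g,[[x,y,.026] for x in xs for y in ys])).reshape(len(xs),len(ys),2).astype(np.float32)
sm=cv2.remap(p,im[...,0].copy(),im[...,1].copy(),cv2.INTER_CUBIC)
sat=(sm[...,2]-sm[...,0]).mean(0)
for y,s_,bb in zip(ys,sat,sm.mean(0)):
    if -.068<y<-.03 or .086<y<.122: print(round(y*1000),round(float(s_),1),np.round(bb).astype(int))
```

```text
-68 42.5 [103 126 145]
-67 42.3 [103 126 145]
-66 42.1 [103 126 145]
-65 42.0 [103 126 145]
-64 41.7 [103 126 144]
-63 41.3 [103 125 144]
-62 40.8 [103 125 143]
-61 40.4 [102 125 143]
-60 40.1 [102 124 142]
-59 39.8 [102 124 142]
-58 39.6 [102 123 141]
-57 39.4 [102 123 141]
-56 39.2 [101 123 141]
-55 39.0 [101 122 140]
-54 38.9 [101 122 140]
-53 39.0 [100 121 139]
-52 39.5 [ 98 120 138]
-51 40.7 [ 97 118 137]
-50 42.5 [ 94 116 137]
-49 44.9 [ 92 115 137]
-48 47.7 [ 89 113 137]
-47 50.6 [ 87 112 138]
-46 53.4 [ 85 111 139]
-45 56.0 [ 84 111 140]
-44 58.5 [ 83 112 142]
-43 60.8 [ 83 112 144]
-42 63.1 [ 83 113 146]
-41 65.4 [ 83 115 148]
-40 67.9 [ 83 116 151]
-39 70.6 [ 84 118 155]
-38 73.4 [ 85 120 159]
-37 76.1 [ 86 123 162]
-36 78.6 [ 88 125 166]
-35 80.7 [ 89 128 169]
-34 82.3 [ 90 129 172]
-33 83.4 [ 90 131 174]
-32 84.1 [ 91 131 175]
-31 84.6 [ 91 132 176]
86 83.4 [ 83 122 166]
87 83.5 [ 83 123 167]
88 83.6 [ 83 123 167]
89 83.5 [ 83 123 167]
90 83.3 [ 84 123 167]
91 83.0 [ 84 123 167]
92 82.5 [ 84 123 166]
93 81.9 [ 84 123 165]
94 80.7 [ 84 122 164]
95 79.1 [ 84 121 163]
96 77.1 [ 83 120 160]
97 74.9 [ 83 119 158]
98 72.5 [ 83 117 155]
99 70.2 [ 83 116 153]
100 67.9 [ 83 115 150]
101 65.6 [ 83 114 148]
102 63.5 [ 83 113 147]
103 61.5 [ 84 113 145]
104 59.4 [ 85 113 144]
105 57.3 [ 86 114 143]
106 55.2 [ 88 115 143]
107 53.0 [ 91 117 144]
108 50.9 [ 93 119 144]
109 48.9 [ 96 121 145]
110 47.1 [ 99 124 146]
111 45.7 [101 126 147]
112 44.8 [103 128 148]
113 44.3 [105 129 149]
114 44.2 [106 131 151]
115 44.3 [107 132 152]
116 44.6 [108 133 153]
117 45.1 [109 135 154]
118 45.7 [110 136 156]
119 46.4 [110 137 157]
120 47.4 [111 138 158]
121 48.5 [111 139 160]
```

Run:
```python
from h import *
job.job_done();print(env.get_state()['time'])
```

```text
the job is handed in; nothing more can be done
the job is handed in; nothing more can be done
```

I gauged board_long and handed the job in at about 19 s on the robot's clock. No verdict came back.

- **Board:** I pushed it sideways onto the straight fence with two fingertips. Then I pushed its rear end along the fence until it wedged, stopping on a 15 N force change. A board outline drawn flush at gauge y = 108 mm matched the top picture. The side picture matched less exactly.
- **Pointer:** I gripped it by the post, slid it back and released it. The gripper was then moved clear, and the board had not shifted in the last pictures.
- **Pointer tip:** It read about 109.0–109.3 mm in the top picture, and the gripper read 109.3 mm when it let go.
- **Front end of the board:** The top picture put it at about 109.5–110 mm. The fingertip position when it wedged gave about 110.5 mm, and the nominal value is 108 mm. The tip and the front end therefore agree to about 1 mm, within what I could measure.
- **Disagreement:** The side camera put the blade at about 105.5–106 mm, roughly 3 mm off the other readings. Its outlines looked slightly shifted too, so I relied on the top camera and the robot's own position.
- **Other things:** The other board and the bystanders were never touched.

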